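# Clip the D-eye brush onto the snap hook

### The arm

A 7-joint arm with a two-finger parallel gripper is mounted at the origin on the work surface. World frame = base frame: x ahead of the robot, y to its left, z up, the work surface at z = 0. Lengths are in m, angles in rad, forces in N, time in s.
With the tool pointing down it reaches from about 0.4 to 0.85 m from the base axis. Payload 10.4 kg.
Tool frame: the origin (TCP) lies at the very end of the fingers, on their centre line; the grasp point (between the pads) lies 19 mm behind it; z points along the fingers, y is the direction in which the jaws open and shut (so a half turn about z gives the same grasp; the last joint's range is limited). The gripper opens to 87 mm and grips with 3 to 60 N. Pads are 19 mm wide; open, the fingers measure 117 mm over their backs; the gripper's body (75 mm by 190 mm) begins 51 mm behind the grasp point.
Start: joints at [-1.181, 0.332, -0.065, 1.46, 0.022, 1.35, -0.088], TCP at [0.251, 0.573, 0.223] pointing down, gripper open.
Joint ranges: [-2.6, 2.6], [-0.5, 2.12], [-1.47, 1.34], [0.16, 2.42], [-1.27, 4.41], [0.06, 2.06], [-2.6, 2.6]. Speed limits (rad/s): [2.22, 2.22, 2.79, 2.79, 3.14, 3.14, 3.14].

### API

Orientations are given as a unit quaternion [x, y, z, w].
In Python, from bench import read_state, camera, close_job gives the robot as it stands.
- The arm moves only by the shell command python3 -m inch 'ROWS' [OPENING] [FORCE]. ROWS is JSON, a list of rows, each a list of 6 numbers: the shift along the tool's x, y, z as a fraction of full scale, then the turn, a rotation vector about the tool's x, y, z as a fraction of full scale. In form: [[tx, ty, tz, ax, ay, az], ...]. A call has 1 to 5 rows; each row shifts and turns the commanded pose from where the row before left it, along the tool's axes as they then stand; what a row does not reach is not made up. Full scale, the value 1, is 0.04 m for a shift and 120 degrees for a turn. A row lasts 1/8 s, in which the tool goes at most 62.5 mm and 10.7 degrees, less where a joint would pass 70% of its speed; a pose out of reach is approached as far as the arm can. A call with a number of a shift or a turn outside -1 to 1 is refused whole. A call with a gripper value outside its range is refused whole. OPENING is the opening, from -1 (shut) to 1 (fully open), so that 0 is half open, set as the call begins (- or left out, the last holds). The fingers move at their own pace and stop on an object; FORCE is the grip in N (left out, the last holds). Time passes only in rows, so rows that do not move let the fingers close. It gives the time, the measured TCP pose, the force and the opening at its end, in the units of the state.
- read_state(): the state, without advancing time (a new reading comes with each control period).
- camera(name): name is "side" or "top" or "wrist"; returns a dict with "img" (420x560x3 uint8, red, green, blue), "depth" (420x560 float32, m along the optical axis (not along the pixel's ray), 0 where there is no reading), "fx", "fy", "cx", "cy" (pixels), "position" and "orientation" of the camera in the world; the wrist camera has in their place "tool_from_camera" (4x4, takes a point from camera to tool coordinates, whose origin is the TCP and whose axes are the flange's). Camera axes: x right, y down, z forward; pixel columns grow to the right and rows downward; lengths in m; the calibration is good to about 2 mm. A picture is of the moment at which its call begins: read the wrist's pose just before it.
- close_job(): hands the job in, once; it reports no verdict.
The state is a dict: "time": time; "joint_positions": joint angles; "joint_vel": joint speeds; "joint_torque": joint torques, N m; "ee_pos": TCP position; "eef_rot": TCP orientation; "ft_force": force on the tool from outside, world axes, zero at the start; "torque": the same for the moment, N m; "width": finger opening in m.
Only numpy, scipy, OpenCV 4.12 (cv2) and the standard library are available. Lean on these libraries where they do the work, as an engineer would, in place of code of your own. Each camera call takes 0.05 s, during which the arm holds its last target.

### The job

Take the brush with the D-shaped eye out of the acrylic stand and clip it onto the snap hook: press one side of its eye gently against the hook's sprung gate until it passes inside and the gate shuts behind it, then slide it along onto the hook's fixed nose, off the gate, and leave it hanging there by its eye. Use no more than about 12 N on the hook, and leave the other things where they are.

Things in the scene. Friction and masses are not known exactly. Their poses are not given: they have to be found in the camera images.
- brush: Short brush with a D-shaped eye, 161 mm tall, about 0.12 kg, upright in one of the stand's three holes. Origin: centre of its underside; z up its length, x across the width of the eye. Round bristle head 34 mm across up to 42 mm, neck 16 mm across up to 66 mm, then the flat eye in the x-z plane. Symmetric front to back and side to side.
- eye (a point): Middle of the brush's eye, 86 mm above its underside; axes as the brush. Eye, by bar centre lines: 8 mm lower bar 20 mm below this point; upright 7 mm round side bars at x = -25 and +25 mm, from 20 mm below to 14 mm above it; roof of two sloping 7 mm bars from there to the middle, 26 mm above.
- stub (a point): Point to grip: on the axis of the square stub (18 x 18 mm, sides along x and y) that rises above the eye from 111 to 161 mm above the brush's underside; this point is at 138 mm.
- bracket: Fixed bracket that carries the snap hook. Origin: on the shelf under its 30 x 30 mm post (212 mm high); z up; pushing into the hook is +x; y sideways. The hook is a level loop of 8 mm dark steel bar, centre line 200 mm up, on the post's -x side. Its shank is clamped with the front of the loop anywhere from 95 to 135 mm before the origin: not measured, feel or see it. Clamp holds 50 N.
- hook_mid (a point): Fixed point of the bracket at the middle of that range (x = -115, y = 0, z = 200 mm); axes as the bracket. The real front of the loop is up to 20 mm nearer or farther along x. Front, along y: fixed nose from y = +43 (outer corner) to +8 mm (round tip); gate, 6 mm bar, hinge at y = -30, tip at +7 mm. Back bar 39 mm behind the front (centre lines).
- entry (a point): Fixed point 1 mm to +y of hook_mid, in line with the place to push: a 7 mm bar pushed along +x here first meets the gate 6.5 mm before the loop's front, clears its tip about 30 mm later (push rises from about 2 to 7 N, then vanishes) and would strike the back bar 38 mm after first touch. Keep brush and hook below 15 N.
- gate (a joint): Turn of the hook's gate about its upright hinge, rad: 0 = shut, positive = pushed inwards, stop at 1.1. A spring shuts it.
- stand: Clear acrylic stand block, 80 x 200 x 25 mm, fixed, with three round holes, 39 mm across and 20 mm deep, in a row 60 mm apart along its y. Origin: centre of its underside.
- round_brush: Bystander: brush with a plain round wooden handle 18 mm thick and no eye, 85 mm tall, in the stand. Origin: centre of its underside.
- slim_brush: Bystander: brush with a thin wooden handle 12 mm thick and no eye, 95 mm tall, in the stand. Origin: centre of its underside.
- sprayer: Bystander: blue plastic bottle with two spray heads, 84 mm across, 174 mm tall. Origin: centre of its underside.
- pad_plate: Bystander: round aluminium pad plate lying flat, 120 mm across, 17 mm high. Origin: centre of its underside.
There are look-alikes about, which are no part of the job. Leave any orange or red look-alike of the brush alone.

How it is judged:
On the way, in this order (a step that is already met when the one before it is completed fails the run):
1. the brush is lifted out of the stand (height (world z) of brush above 0.04 m), for 0.1 s.
2. the brush presses the gate open (value of joint gate above 0.35 rad and contact force between brush and bracket above 0.5 N), for 0.05 s.
At the end, for the whole second after the job is handed in: The brush hangs at rest by its eye from the hook's fixed nose (eye centre 9 to 38 mm to the bracket's +y side, 170 to 198 mm above the shelf, tilted less than 0.5 rad), carried by the hook, with the gate shut (under 0.08 rad) (value of joint gate below 0.08 rad and x of eye in the frame of bracket between -0.165 and -0.065 m and y of eye in the frame of bracket between 0.009 and 0.038 m and height (world z) of eye between 0.17 and 0.198 m and angle between brush's own z axis and vertical below 0.5 rad and contact force between brush and bracket above 0.4 N and linear speed of brush below 0.04 m/s); the robot touches nothing.
It fails at once if the brush and the hook press on each other with more than 15 N (contact force between brush and bracket above 15 N).
It fails at once if the robot itself presses on the hook or bracket with more than 15 N (contact force between any of the fingers, the arm and bracket above 15 N).
It fails at once if another brush, the sprayer or the pad plate is moved by more than 30 mm (distance of any of round_brush, slim_brush, sprayer, pad_plate from where it was at the start of the episode above 0.03 m).
It also fails if it takes over 67 s, if anything falls off the work surface, if the arm or the gripper's body presses on something with over 40 N, if the wrist force passes 120 N, or if a joint passes its speed limit or range.

## Working session

There is one attempt and no reset: what is moved stays moved. The work goes in short steps, Python scripts to look and compute and a shell command to move; the robot and the scene stay as the last step left them, time stands still between calls to the robot, and variables do not carry over. Pictures are saved under pics/ and viewed, and the job is handed in when it is done.

```bash
ls; mkdir -p pics
python3 - <<'E'
from bench import *
import cv2,pickle
s=read_state(); print(s)
for n in ["side","top","wrist"]:
    c=camera(n); cv2.imwrite(f"pics/{n}0.png",c["img"][:,:,::-1]); pickle.dump(c,open(f"{n}0.pkl","wb"))
    print(n,{k:v for k,v in c.items() if k not in("img","depth")})
E
```

```text
pics
{'time': 0.0, 'joint_positions': array([-1.18061799,  0.33290255, -0.06471763,  1.46096447,  0.02160188,
        1.34989566, -0.08850285]), 'joint_vel': array([ 0.00016027, -0.0006495 ,  0.00206873,  0.0007286 , -0.00055149,
        0.00229849, -0.00060855]), 'joint_torque': array([ 6.84019069e-04, -6.23260331e+01,  2.49568652e-02, -3.89893270e+01,
       -6.14272454e-02,  4.00762120e-02,  1.81705718e-04]), 'ee_pos': array([0.25055928, 0.57214199, 0.22172378]), 'eef_rot': array([ 2.04909511e-01,  9.78780644e-01, -7.27424134e-04, -1.19292180e-04]), 'ft_force': array([-0.11335679, -0.6215007 ,  0.19238743]), 'torque': array([0.0073433 , 0.06232373, 0.03008208]), 'width': 0.08717546602043871}
side {'fx': 480.75993736005523, 'fy': 480.75993736005523, 'cx': 279.9739703446452, 'cy': 216.0750055522255, 'position': array([ 0.4222882 , -0.80252421,  0.68402737]), 'orientation': array([ 0.87439911, -0.07202378,  0.05295956, -0.47690047])}
top {'fx': 397.6242846766705, 'fy': 397.6242846766705, 'cx': 279.5657162672086, 'cy': 212.95974025532865, 'position': array([0.40371158, 0.05584553, 1.15089371]), 'orientation': array([-0.70150016,  0.70809517, -0.05476614,  0.05915599])}
wrist {'fx': 359.9238468743902, 'fy': 359.9238468743902, 'cx': 277.7424343133039, 'cy': 210.34473333876358, 'tool_from_camera': array([[-6.31981353e-05, -9.55118275e-01, -2.96224706e-01,
         8.11603853e-02],
       [ 9.99999805e-01,  1.23869919e-04, -6.12739392e-04,
         8.00090742e-04],
       [ 6.21931922e-04, -2.96224687e-01,  9.55118081e-01,
        -1.61134023e-01],
       [ 0.00000000e+00,  0.00000000e+00,  0.00000000e+00,
         1.00000000e+00]])}
```

View pics/side0.png

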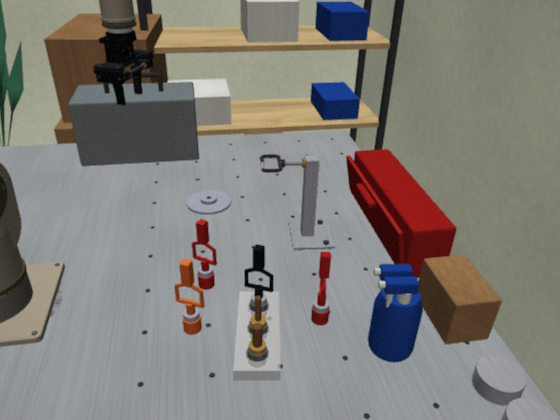

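View pics/top0.png

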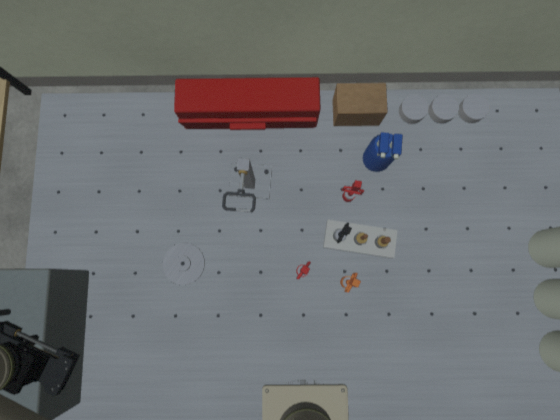

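View pics/wrist0.png

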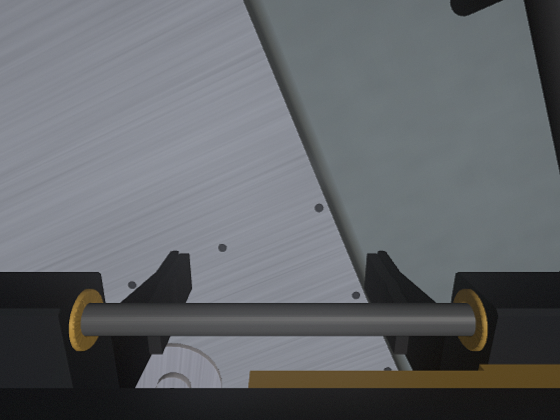

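The candidates with an eye are, in side-view pixels: black in the acrylic stand (259,280), red (204,255), orange (189,298) and red (323,290). Only the black one stands in a hole of the stand, and the orange and red ones are excluded. I'll confirm it in one enlarged crop.

```bash
cat > h.py <<'E'
import numpy as np,pickle,cv2
from scipy.spatial.transform import Rotation as R
def ray(c,u,v):
    d=np.array([(u-c['cx'])/c['fx'],(v-c['cy'])/c['fy'],1.]); return R.from_quat(c['orientation']).apply(d)
def onz(c,u,v,z):
    d=ray(c,u,v); p=np.array(c['position']); return p+d*(z-p[2])/d[2]
def dep(c,u,v): return np.array(c['position'])+ray(c,u,v)*c['depth'][int(v),int(u)]
def cloud(c):
    v,u=np.mgrid[0:420,0:560]; d=c['depth']
    P=np.stack([(u-c['cx'])/c['fx']*d,(v-c['cy'])/c['fy']*d,d],-1)
    if 'orientation' in c:
        return R.from_quat(c['orientation']).apply(P.reshape(-1,3)).reshape(420,560,3)+c['position']
    return P
def load(n): return pickle.load(open(n+'.pkl','rb'))
E
python3 - <<'E'
from h import *
s=load('side0');t=load('top0')
a=cv2.resize(s['img'][230:380,190:340,::-1],(600,600),interpolation=cv2.INTER_CUBIC)
cv2.imwrite('pics/c1.png',a)
b=cv2.resize(t['img'][150:270,210:410,::-1],(800,480),interpolation=cv2.INTER_CUBIC)
cv2.imwrite('pics/c2.png',b)
b=cv2.resize(s['img'][145:255,250:350,::-1],(545,600),interpolation=cv2.INTER_CUBIC)
cv2.imwrite('pics/c3.png',b)
E
```

```text
(no output)
```

View pics/c1.png

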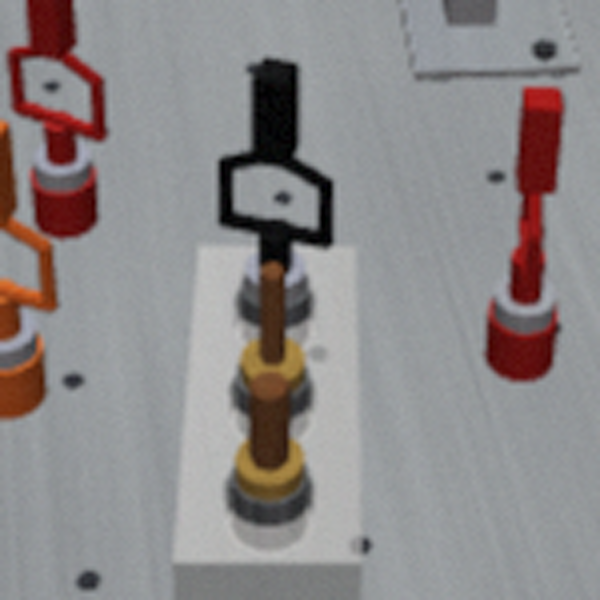

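View pics/c2.png

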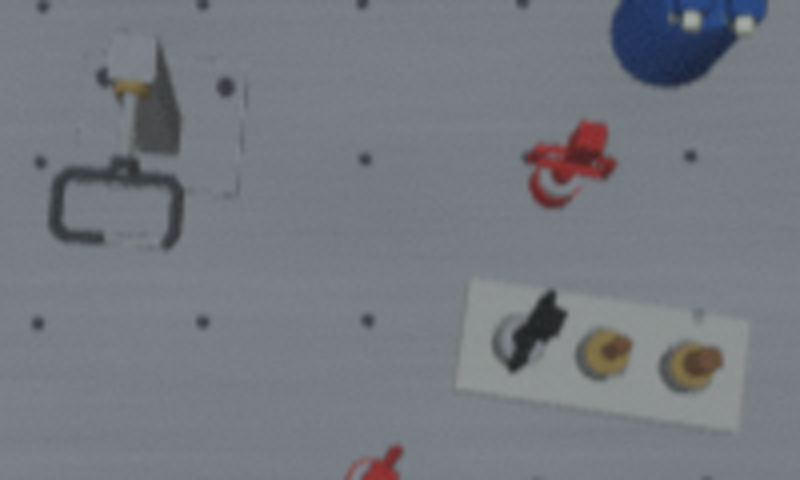

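View pics/c3.png

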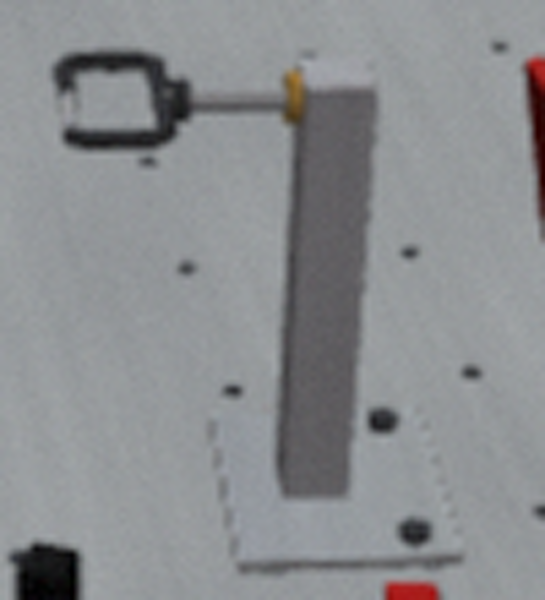

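The crop shows the black D-eye brush in the stand's far hole, at side (259,280) and top (342,233). It is the one meant. The two wooden brushes are beside it, and the orange and red look-alikes stand outside the block. The hook's dark nose is on the left (world +y), and its gate is the pale bar at top (245,210). Next I'll measure.

Run:
```python
from h import *
s=load('side0');t=load('top0')
for n,c in (('side',s),('top',t)):
    C=cloud(c); im=c['img'].astype(int); z=C[...,2]
    ok=c['depth']>0
    # black brush
    dark=(im.max(-1)<60)&ok
    reg=np.zeros_like(ok)
    if n=='side': reg[240:320,235:280]=1
    else: reg[215:250,330:360]=1
    for lo,hi in ((.12,.16),(.07,.12),(.155,.18)):
        m=dark&reg&(z>lo)&(z<hi); P=C[m]
        if len(P)>5:
            print(n,lo,hi,len(P),P.mean(0).round(4),P.min(0).round(3),P.max(0).round(3), cv2.minAreaRect((P[:,:2]*1000).astype(np.float32)))
    # hook & post
    reg=np.zeros_like(ok)
    if n=='side': reg[145:250,255:325]=1
    else: reg[150:220,215:262]=1
    for nm,m in (('hookdark',dark&reg&(z>.17)&(z<.23)),('post',(~dark)&reg&(z>.203)&(z<.23)),('all',reg&ok&(z>.17)&(z<.23))):
        P=C[m]
        if len(P)>5: print(n,nm,len(P),P.mean(0).round(4),P.min(0).round(3),P.max(0).round(3),cv2.minAreaRect((P[:,:2]*1000).astype(np.float32)))
```

```text
side 0.12 0.16 191 [ 0.5183 -0.1131  0.1403] [ 0.509 -0.119  0.12 ] [ 0.529 -0.105  0.16 ] ((519.5950317382812, -112.78040313720703), (21.040021896362305, 12.108638763427734), 10.781393051147461)
side 0.07 0.12 230 [ 0.5197 -0.1094  0.0893] [ 0.495 -0.169  0.07 ] [ 0.545 -0.093  0.12 ] ((505.2169494628906, -125.96854400634766), (66.31208038330078, 53.32158660888672), 51.00187301635742)
side 0.155 0.18 97 [ 0.5191 -0.1099  0.1624] [ 0.51  -0.119  0.155] [ 0.529 -0.097  0.167] ((519.3235473632812, -107.21490478515625), (18.81485366821289, 17.555971145629883), 61.60400390625)
side hookdark 126 [0.591  0.1569 0.2016] [0.561 0.117 0.195] [0.614 0.199 0.209] ((589.2842407226562, 157.6514892578125), (80.1141586303711, 50.686431884765625), 84.29634094238281)
side post 164 [0.6612 0.1473 0.2079] [0.564 0.123 0.203] [0.69  0.197 0.213] ((622.8248901367188, 145.88577270507812), (68.51667022705078, 132.07484436035156), 73.23226928710938)
side all 637 [0.637  0.147  0.1983] [0.559 0.117 0.17 ] [0.69  0.199 0.213] ((625.9072265625, 155.1846923828125), (79.89716339111328, 129.8218231201172), 85.822
[... 407 characters left out ...]
0.5217 -0.1045  0.1662] [ 0.512 -0.114  0.159] [ 0.532 -0.096  0.171] ((522.5953369140625, -105.13447570800781), (15.987887382507324, 17.736679077148438), 63.36220169067383)
top hookdark 7 [0.6038 0.1528 0.2068] [0.585 0.123 0.205] [0.612 0.195 0.21 ] ((600.2671508789062, 158.1498565673828), (72.83138275146484, 24.8045654296875), 85.73196411132812)
top post 434 [0.6326 0.1547 0.2084] [0.563 0.12  0.203] [0.695 0.201 0.218] ((630.1544799804688, 156.6244354248047), (79.59528350830078, 129.224365234375), 84.51319122314453)
top all 565 [0.6278 0.1552 0.2062] [0.563 0.12  0.17 ] [0.695 0.201 0.218] ((629.900634765625, 157.19613647460938), (80.69511413574219, 129.54852294921875), 85.3880844116211)
```

```bash
python3 -m inch '[[-0.8,0,-0.8,0,0,0],[-1,0,-0.8,0,0,0.03],[-1,0,-0.5,0,0,0.03],[-1,0,0,0,0,0.03],[-1,0,0,0,0,0.03]]' && python3 -m inch '[[-1,-0.2,0,0,0,0.035],[-1,-0.2,0,0,0,0.035],[-1,-0.2,0,0,0,0.035],[-1,-0.2,0,0,0,0.035],[-1,-0.2,0,0,0,0.035]]' && python3 -m inch '[[-1,-0.2,0,0,0,0.035],[-1,-0.2,0,0,0,0.035],[-1,-0.2,0,0,0,0.035],[-1,-0.2,0,0,0,0.035],[-1,-0.2,0,0,0,0.035]]'
```

```text
time: 0.78
ee_pos: [0.4206, 0.4815, 0.3065]
eef_rot: [0.327, 0.945, -0.0, -0.0]
ft_force: [-0.2, -0.5, -0.3]
width: 0.0872
time: 1.4
ee_pos: [0.5282, 0.3093, 0.3062]
eef_rot: [0.494, 0.87, -0.0, -0.0]
ft_force: [1.5, 1.0, -0.2]
width: 0.087
time: 2.02
ee_pos: [0.5673, 0.1103, 0.3062]
eef_rot: [0.644, 0.765, -0.0, -0.0]
ft_force: [0.3, 0.1, 0.3]
width: 0.0873
```

```bash
cat > wr.py <<'E'
from bench import *
from h import *
import sys
n=sys.argv[1]
s=read_state(); c=camera('wrist')
T=np.eye(4);T[:3,:3]=R.from_quat(s['eef_rot']).as_matrix();T[:3,3]=s['ee_pos']
T=T@c['tool_from_camera']
c['position']=T[:3,3];c['orientation']=R.from_matrix(T[:3,:3]).as_quat()
pickle.dump(c,open(n+'.pkl','wb')); cv2.imwrite(f'pics/{n}.png',c['img'][:,:,::-1])
print(s['time'],s['ee_pos'],s['eef_rot'],s['ft_force'],s['width'],s['joint_positions'].round(2))
E
python3 wr.py w1
```

```text
2.025 [0.56728423 0.11025111 0.30622059] [ 6.44068174e-01  7.64968066e-01 -1.80558224e-04 -1.15050966e-04] [0.26852149 0.14347057 0.31003627] 0.08734753846970841 [-0.58  0.2   0.37  1.47 -0.07  1.49 -0.04]
```

View pics/w1.png

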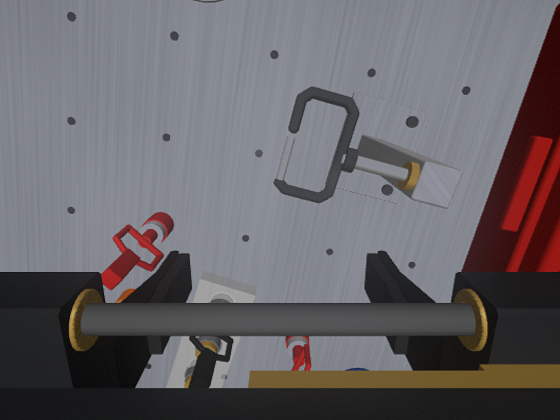

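The wrist view shows the hook clearly: loop outline around (318,145), nose tip near (293,130), pale gate from (291,138) to (282,180), post top at (437,184). I'll measure it on the z = 0.2 plane.

Run:
```python
from h import *
c=load('w1'); im=c['img'].astype(int)
m=((im.max(-1)<85)).astype(np.uint8); m[:,:265]=0;m[:, 365:]=0;m[:80]=0;m[208:]=0
# exclude post shadow
n,l,st,ce=cv2.connectedComponentsWithStats(m); k=1+st[1:,4].argmax(); print(st[k])
v,u=np.where(l==k)
P=np.array([onz(c,a,b,.2) for a,b in zip(u,v)])[:,:2]
big=cv2.resize(c['img'][75:220,260:480,::-1],(792,522),interpolation=cv2.INTER_CUBIC)
mm=(l==k).astype(np.uint8)
cs,_=cv2.findContours(cv2.resize(mm[75:220,260:480],(792,522),interpolation=cv2.INTER_NEAREST),cv2.RETR_LIST,cv2.CHAIN_APPROX_NONE)
cv2.drawContours(big,cs,-1,(0,0,255),1);cv2.imwrite('pics/c4.png',big)
np.save('hookP.npy',P)
print(P.min(0),P.max(0),cv2.minAreaRect((P*1000).astype(np.float32)))
# post top
d=cloud(c); q=(d[...,2]>.204)&(d[...,2]<.222); q[:,:400]=0;q[:140]=0;q[230:]=0;q[:,470:]=0
v,u=np.where(q);Q=np.array([onz(c,a,b,.212) for a,b in zip(u,v)])[:,:2]
print(len(Q),Q.mean(0),cv2.minAreaRect((Q*1000).astype(np.float32)),d[q][:,2].mean())
for L in (0,-3,-5,-7,-9):
    a=np.radians(L); e=np.array([np.cos(a),np.sin(a)]);f=np.array([-e[1],e[0]])
    print(L,(P@e).min(),(P@e).max(),(P@f).min(),(P@f).max())
```

```text
[ 274   87   91  116 2872]
[0.56145658 0.12109133] [0.6241497  0.20333736] ((594.0691528320312, 161.7415008544922), (80.67290496826172, 59.89910888671875), 85.11119842529297)
1969 [0.67411842 0.1525029 ] ((670.8951416015625, 152.53273010253906), (29.870149612426758, 42.74617385864258), 84.7944107055664) 0.210103266717254
0 0.5614565781954726 0.6241497020990996 0.1210913289706097 0.20333736093152227
-3 0.553784713724369 0.6148161607811248 0.15212733111007395 0.2333384299485832
-5 0.5477254055685522 0.6076558251509122 0.17257074947996365 0.2532549399810288
-7 0.5390727399366022 0.5997551544999575 0.19201056210808817 0.27354772852766207
-9 0.5296919631959058 0.5911237745784441 0.2111647563582533 0.2935072413038818
```

View pics/c4.png

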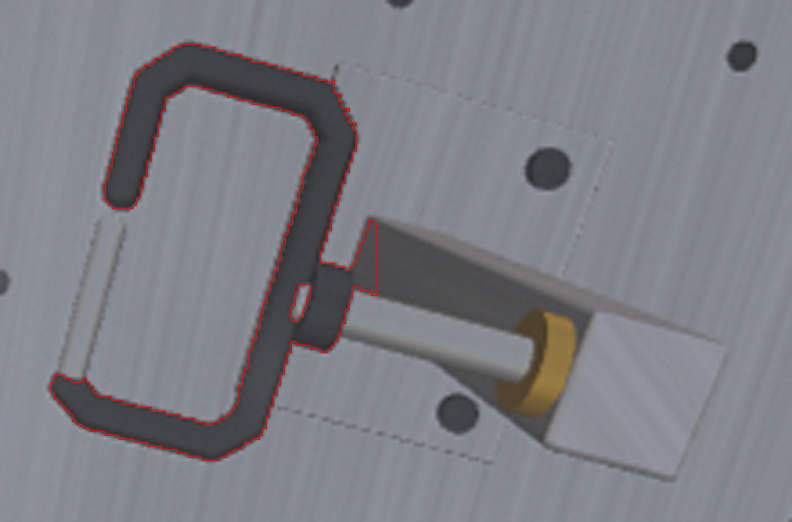

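Run:
```python
from h import *
c=load('w1');t=load('top0')
a=np.radians(-5);e=np.array([np.cos(a),np.sin(a)]);f=np.array([-e[1],e[0]])
def rep(n,c,u,v,z):
    p=onz(c,u,v,z)[:2]; print(n,p.round(4),'e %.4f f %.4f'%(p@e,p@f)); return p
k=lambda x,y:(260+x/3.6-.36,75+y/3.6-.36)
q=[rep('post',c,*k(x,y),.212) for x,y in((592,310),(726,345),(675,480),(545,443))]
for i in range(4):
    d=q[(i+1)%4]-q[i]; print(np.hypot(*d),np.degrees(np.arctan2(d[1],d[0])))
o=np.mean(q,0);print('post centre',o,o@e,o@f)
rep('nosetip',c,*k(120,210),.2);rep('noseL',c,*k(103,190),.2);rep('noseR',c,*k(138,195),.2);rep('nosetop',c,*k(137,70),.2)
rep('gate tip',c,*k(113,217),.2);rep('gate end',c,*k(75,378),.2); rep('backbar',c,*k(318,200),.2);rep('backbar2',c,*k(256,370),.2)
b=lambda x,y:(210+x/4-.4,150+y/4-.4)
print('top')
rep('post',t,*b(133,59),.212);rep('nosetip',t,*b(166,248),.2);rep('nosetip?',t,*b(103,238),.2)
rep('L',t,*b(50,205),.2);rep('R',t,*b(184,205),.2);rep('front',t,*b(90,244),.2)
```

```text
post [0.664  0.1673] e 0.6469 f 0.2246
post [0.6923 0.1651] e 0.6753 f 0.2248
post [0.691  0.1363] e 0.6764 f 0.1960
post [0.6624 0.1394] e 0.6477 f 0.1966
0.028413058696345594 -4.454385512366883
0.02881100280087772 -92.67307878550989
0.028704737822109284 173.88111379892678
0.027970079846686195 86.8075988468998
post centre [0.67740925 0.15203969] 0.6615803727921141 0.2105012439969403
nosetip [0.5691 0.1695] e 0.5522 f 0.2185
noseL [0.565  0.1728] e 0.5478 f 0.2214
noseR [0.5721 0.1731] e 0.5549 f 0.2223
nosetop [0.5675 0.1966] e 0.5482 f 0.2453
gate tip [0.568  0.1679] e 0.5512 f 0.2168
gate end [0.5661 0.1338] e 0.5523 f 0.1826
backbar [0.6082 0.1783] e 0.5903 f 0.2306
backbar2 [0.6033 0.1419] e 0.5886 f 0.1940
top
post [0.6777 0.1496] e 0.6621 f 0.2081
nosetip [0.5625 0.1301] e 0.5490 f 0.1786
nosetip? [0.569  0.1684] e 0.5522 f 0.2173
L [0.5897 0.2009] e 0.5700 f 0.2515
R [0.5889 0.1192] e 0.5763 f 0.1701
front [0.5654 0.1762] e 0.5479 f 0.2249
```

```bash
python3 -m inch '[[-1,-0.4,0,0,0,0],[-1,-0.4,0,0,0,0],[-1,-0.4,0,0,0,0],[-1,-0.4,0,0,0,0],[-1,-0.4,0,0,0,0]]' && python3 -m inch '[[0,0,0,0,0,0.08],[0,0,0,0,0,0.08],[0,0,0,0,0,0.08],[0,0,0,0,0,0.05],[0,0,0,0,0,0]]' && python3 wr.py w2
```

```text
time: 2.7
ee_pos: [0.5226, -0.1003, 0.3065]
eef_rot: [0.643, 0.766, 0.0, -0.0]
ft_force: [0.2, 0.2, -0.4]
width: 0.0869
time: 3.32
ee_pos: [0.523, -0.099, 0.3064]
eef_rot: [0.842, 0.539, -0.0, -0.0]
ft_force: [-0.5, 0.5, 0.0]
width: 0.0871
3.325 [ 0.52301071 -0.09903628  0.30636496] [ 8.42412091e-01  5.38833785e-01 -9.53225727e-05 -1.10333750e-04] [-0.49876113  0.47855689  0.00974758] 0.08708868792424262 [-0.4   0.09  0.54  1.6  -0.04  1.47 -0.29]
```

View pics/w2.png

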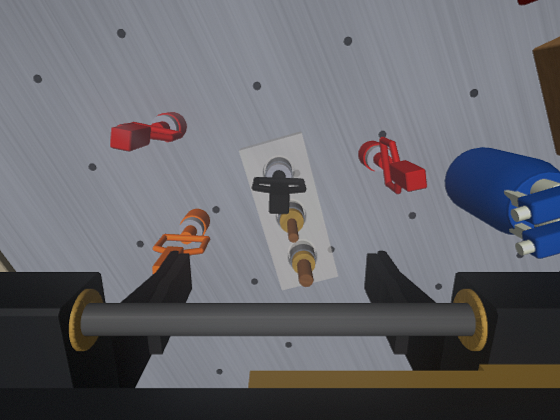

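The black stub's top shows at about (279,203) and its eye spans (253–305, 183), nearly level with the jaw axis. I'll enlarge and measure.

Run:
```python
from h import *
c=load('w2'); im=c['img']
big=cv2.resize(im[150:230,235:325,::-1],(675,600),interpolation=cv2.INTER_CUBIC)
cv2.imwrite('pics/c5.png',np.clip(big.astype(float)*2,0,255).astype(np.uint8))
C=cloud(c);m=(im.max(-1)<60)
m[:150]=0;m[230:]=0;m[:,:235]=0;m[:,325:]=0
z=C[...,2]
for lo,hi in((.16,.175),(.08,.115)):
    q=m&(z>lo)&(z<hi);P=C[q];print(q.sum(),P.mean(0),cv2.minAreaRect((P[:,:2]*1000).astype(np.float32)),np.where(q)[0].mean(),np.where(q)[1].mean())
```

```text
367 [ 0.52227577 -0.10417952  0.16480158] ((522.0567016601562, -104.9373779296875), (17.696208953857422, 15.904435157775879), 65.13343048095703) 203.07356948228883 278.8991825613079
236 [ 0.52274834 -0.10421955  0.10613788] ((522.0914916992188, -104.62039184570312), (5.788022041320801, 54.30304718017578), 63.18218231201172) 187.13135593220338 279.21610169491527
```

View pics/c5.png

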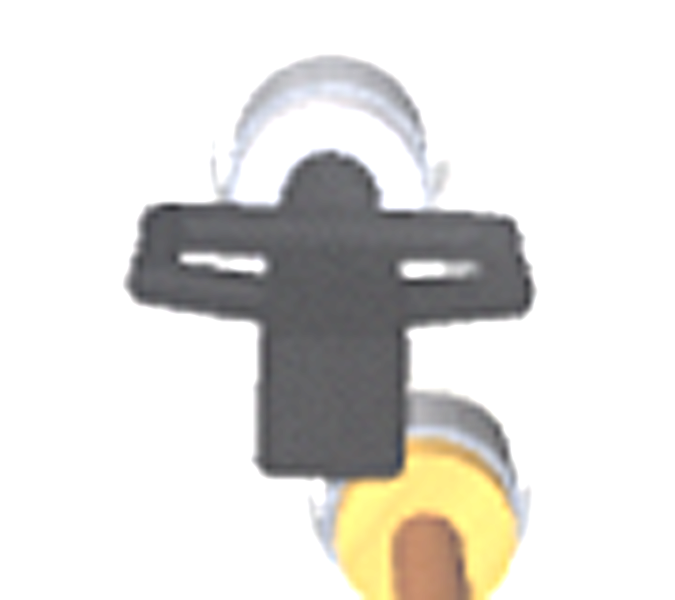

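```bash
python3 -m inch '[[-0.135,0.035,0.5,0,0,0.012],[0,0,1,0,0,0],[0,0,1,0,0,0],[0,0,1,0,0,0],[0,0,0.3,0,0,0]]' 0.1 && python3 wr.py w3
```

```text
time: 4.0
ee_pos: [0.5208, -0.1045, 0.1525]
eef_rot: [0.849, 0.529, -0.001, -0.001]
ft_force: [1.1, -0.2, -0.5]
width: 0.05
4.0 [ 0.52078873 -0.10446267  0.15252477] [ 0.84885656  0.52862034 -0.00148204 -0.000939  ] [ 1.06714581 -0.18612221 -0.48872721] 0.04999377630313358 [-0.37  0.19  0.54  1.82 -0.1   1.16 -0.25]
```

View pics/w3.png

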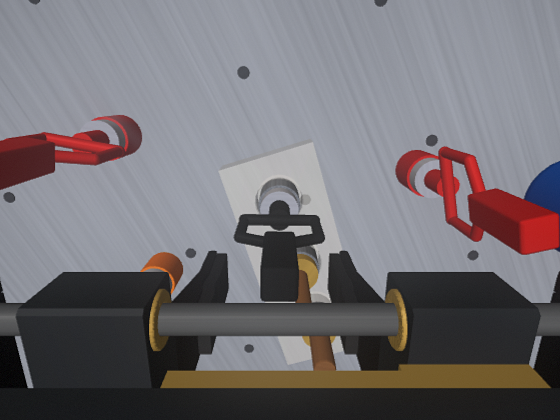

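The stub at (280,280) is centred between the fingers and aligned with them. I'll lower and grip.

```bash
python3 -m inch '[[0,0,0.35,0,0,0],[0,0,0.35,0,0,0],[0,0,0,0,0,0]]' && python3 -m inch '[[0,0,0,0,0,0],[0,0,0,0,0,0],[0,0,0,0,0,0],[0,0,0,0,0,0]]' -1 35
```

```text
time: 4.42
ee_pos: [0.5216, -0.1046, 0.1258]
eef_rot: [0.849, 0.528, -0.001, -0.0]
ft_force: [-0.1, -0.4, -0.9]
width: 0.0477
time: 4.92
ee_pos: [0.5222, -0.1047, 0.1267]
eef_rot: [0.849, 0.528, 0.0, -0.0]
ft_force: [-0.6, 0.5, 1.9]
width: 0.018
```

```bash
python3 -m inch '[[0,0,-0.4,0,0,0],[0,0,-0.6,0,0,0],[0,0,-0.9,0,0,0],[0,0,-0.9,0,0,0],[0,0,-0.8,0,0,0]]' && python3 -m inch '[[0,0,-0.6,0,0,0],[0,0,0,0,0,0]]' && python3 wr.py w4
python3 - <<'E'
from h import *
t=load('top0')
print(onz(t,304,270,.1),onz(t,352,190,.1),onz(t,378,155,.1))
E
```

```text
time: 5.55
ee_pos: [0.5221, -0.1049, 0.273]
eef_rot: [0.849, 0.528, 0.001, 0.0]
ft_force: [-0.2, -0.1, -2.1]
width: 0.0174
time: 5.8
ee_pos: [0.5228, -0.105, 0.2969]
eef_rot: [0.849, 0.528, 0.002, 0.001]
ft_force: [0.7, -0.4, -2.0]
width: 0.0177
5.8 [ 0.5228188  -0.1049957   0.29688079] [0.84945592 0.52765609 0.00168461 0.00092183] [ 0.66598595 -0.44582882 -1.96293195] 0.017718939537391867 [-0.39  0.09  0.55  1.61 -0.05  1.45 -0.3 ]
[ 0.42293923 -0.00094436  0.1       ] [ 0.63557588 -0.13445969  0.1       ] [ 0.73281361 -0.20927578  0.1       ]
```

View pics/w4.png

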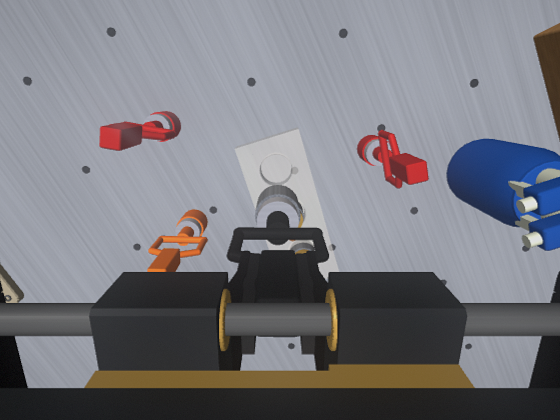

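```bash
python3 -m inch '[[0.7,-0.5,0,0,0,0],[0.9,-0.55,0,0,0,0],[0.9,-0.55,0,0,0,0],[0.9,-0.55,0,0,0,0],[0.9,-0.5,0,0,0,0]]' && python3 -m inch '[[0.9,-0.35,0,0,0,0],[0.5,-0.2,0,0,0,0],[0,0,0,0,0,-0.06],[0,0,0,0,0,-0.06],[0,0,0,0,0,-0.06]]' && python3 -m inch '[[0,0,0,0,0,0],[0,0,0,0,0,0]]' && python3 wr.py w5
python3 - <<'E'
from bench import *
import pickle,cv2
from h import *
for n in("side","top"):
    c=camera(n);pickle.dump(c,open(n+"1.pkl","wb"))
    cv2.imwrite(f'pics/{n}1.png',c['img'][:,:,::-1])
E
```

```text
time: 6.48
ee_pos: [0.5023, 0.0977, 0.2934]
eef_rot: [0.849, 0.528, -0.001, -0.0]
ft_force: [0.3, 0.2, -1.9]
width: 0.0179
time: 7.1
ee_pos: [0.5083, 0.1554, 0.2938]
eef_rot: [0.734, 0.679, -0.001, 0.0]
ft_force: [0.3, 0.7, -2.2]
width: 0.0176
time: 7.35
ee_pos: [0.5083, 0.1559, 0.2943]
eef_rot: [0.737, 0.676, -0.0, -0.0]
ft_force: [0.5, -0.2, -1.2]
width: 0.0179
7.35 [0.5083212  0.15592625 0.29425111] [ 7.36629760e-01  6.76296195e-01 -2.29202514e-04 -7.08718917e-06] [ 0.48607131 -0.18408085 -1.15603538] 0.017902342750951775 [-0.66  0.09  0.29  1.61 -0.03  1.45 -0.45]
```

View pics/w5.png

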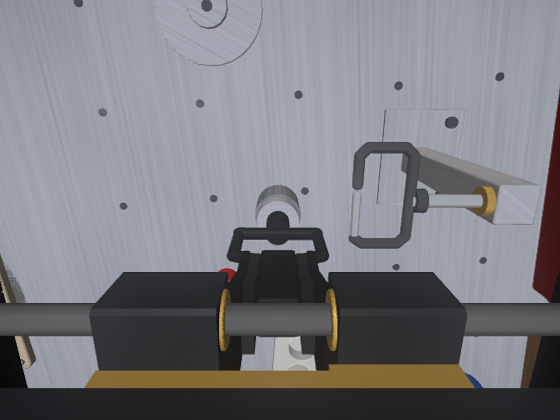

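View pics/side1.png

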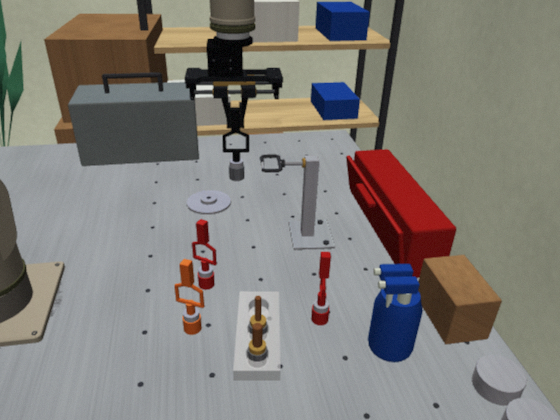

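The wrist view shows the brush held square with its eye at (278,245). The hook loop is at (385,195), nearly aligned with the tool. I'll refine the hook's pose and the brush's offset in the tool from this still picture.

Run:
```python
from h import *
c=load('w5');s=load('side1'); im=c['img'].astype(int)
m=(im.max(-1)<90).astype(np.uint8); m[:,:347]=0;m[:,421:]=0;m[:135]=0;m[252:]=0
n,l,st,ce=cv2.connectedComponentsWithStats(m); k=1+st[1:,4].argmax(); print(st[k])
v,u=np.where(l==k);P=np.array([onz(c,a,b,.2) for a,b in zip(u,v)])[:,:2]
print(cv2.minAreaRect((P*1000).astype(np.float32)))
for L in(-4,-5,-6):
    a=np.radians(L); e=np.array([np.cos(a),np.sin(a)]);f=np.array([-e[1],e[0]])
    E_=P@e;F=P@f
    w=(F>F.max()-.035)&(E_<E_.min()+.012)  # nose region
    bb=(E_>E_.min()+.035)&(E_<E_.min()+.05)&(F>F.max()-.03)&(F<F.max()-.01)
    q=w&(F<F.max()-.012); pf=np.polyfit(F[q],E_[q],1)
    print(L,'front min',E_.min(),'nose mean e',E_[q].mean(),'slope',np.degrees(pf[0]),'tip f',F[w].min(),'f ext',F.min(),F.max())
C=cloud(c); Q=R.from_quat(np.array([7.36629760e-01,6.76296195e-01,-2.29202514e-04,-7.08718917e-06]))
X=Q.inv().apply((C-np.array([0.5083212,0.15592625,0.29425111])).reshape(-1,3)).reshape(C.shape)
print('tool y angle',np.degrees(np.arctan2(*Q.as_matrix()[[1,0],1])))
d=(im.max(-1)<70);d[:222]=0;d[270:]=0;d[:,:222]=0;d[:,335:]=0
for lo in np.arange(0,.07,.01):
    q=d&(X[...,2]>lo)&(X[...,2]<=lo+.01);T=X[q]
    if len(T)>5:print(lo.round(2),len(T),T.min(0).round(4),T.max(0).round(4))
# side view: eye heights
C=cloud(s);im=s['img'].astype(int);d=(im.max(-1)<60);d[:120]=0;d[165:]=0;d[:,:215]=0;d[:,252:]=0
v,u=np.where(d)
for r in range(120,165,2):
    uu=u[v==r]; 
    if len(uu): print(r,uu.min(),uu.max(),C[r,(uu.min()+1)].round(3),C[r,uu.max()-1].round(3))
cv2.imwrite('pics/c6.png',cv2.resize(s['img'][90:190,200:320,::-1],(720,600),interpolation=cv2.INTER_CUBIC))
```

```text
[ 349  142   72  106 2611]
((589.8392333984375, 162.31398010253906), (79.70115661621094, 51.69047927856445), 85.19434356689453)
-4 front min 0.550804467270056 nose mean e 0.5553436323340177 slope 0.8928950760629976 tip f 0.20931504861333144 f ext 0.16304478741738504 0.24315329697797128
-5 front min 0.547537656148952 nose mean e 0.5513752322949453 slope -0.03751560781199695 tip f 0.218979450075715 f ext 0.1732183510924488 0.2529547179577574
-6 front min 0.543230361411246 nose mean e 0.5472375459694029 slope -0.890980600953997 tip f 0.2285550096060062 f ext 0.1828942414005927 0.2631218347251713
tool y angle -4.8902237000392255
0.0 307 [ 0.0058 -0.0166  0.    ] [0.0116 0.0181 0.0098]
0.01 205 [-0.0037 -0.0265  0.0101] [0.0077 0.0279 0.02  ]
0.02 182 [-0.0026 -0.027   0.02  ] [0.0032 0.0287 0.03  ]
0.03 146 [-0.0018 -0.0264  0.03  ] [0.0032 0.0283 0.0399]
0.04 132 [-0.0016 -0.0267  0.0401] [0.003  0.0283 0.05  ]
0.05 1056 [-0.0086 -0.0271  0.0501] [0.0069 0.0286 0.0599]
0.06 19 [ 0.0022 -0.0064  0.0601] [0.0053 0.0077 0.0681]
120 227 242 [0.492 0.146 0.312] [0.519 0.145 0.311]
122 227 24
[... 329 characters left out ...]
277] [0.53  0.152 0.276]
136 223 248 [0.483 0.154 0.273] [0.531 0.149 0.273]
138 223 248 [0.483 0.156 0.268] [0.531 0.149 0.268]
140 223 248 [0.483 0.154 0.264] [0.532 0.151 0.263]
142 223 248 [0.482 0.153 0.26 ] [0.531 0.151 0.258]
144 223 248 [0.482 0.155 0.254] [0.531 0.151 0.253]
146 223 248 [0.482 0.153 0.251] [0.531 0.151 0.249]
148 223 248 [0.482 0.153 0.246] [0.531 0.146 0.246]
150 223 248 [0.482 0.156 0.24 ] [0.531 0.147 0.241]
152 233 239 [0.503 0.149 0.237] [0.512 0.151 0.235]
154 233 239 [0.503 0.149 0.232] [0.511 0.15  0.231]
156 233 239 [0.502 0.149 0.227] [0.511 0.149 0.227]
158 233 239 [0.502 0.145 0.225] [0.511 0.151 0.221]
160 233 238 [0.502 0.148 0.218] [0.508 0.145 0.22 ]
```

View pics/c6.png

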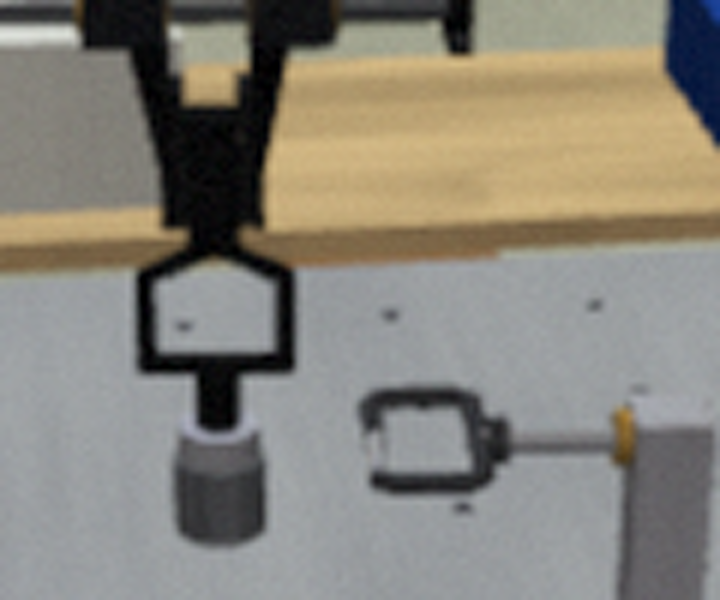

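The hook's yaw is -5.0°, its front centre line is at e = 0.5514 and y0 is at f = 0.2105 (e and f are the bracket's axes). The brush is centred in the tool to within about 1 mm. Next I'll line up sideways and descend, with about 26 mm still to go to the gate.

```bash
python3 -m inch '[[0.15,0,0.3,0,0,0],[0.145,0,0.4,0,0,0],[0,0,0.4,0,0,0],[0,0,0.295,0,0,0],[0,0,0,0,0,0]]' && python3 -m inch '[[0,0,0,0,0,0],[0,0,0,0,0,0]]'
cat > st.py <<'E'
from bench import read_state
import numpy as np
s=read_state();p=s['ee_pos'];a=np.radians(-5);e=np.array([np.cos(a),np.sin(a)]);f=np.array([-e[1],e[0]])
print('e %.4f f %.4f z %.4f  togo_touch %.1fmm  by %.1f'%(p[:2]@e,p[:2]@f,p[2],(.545-(p[:2]@e+.0257))*1e3,(p[:2]@f-.2105)*1e3),'Fe %.1f Ff %.1f Fz %.1f'%(s['ft_force'][:2]@e,s['ft_force'][:2]@f,s['ft_force'][2]),s['time'])
E
python3 st.py; python3 wr.py w6
```

```text
time: 8.12
ee_pos: [0.5088, 0.1678, 0.2376]
eef_rot: [0.736, 0.677, -0.001, -0.0]
ft_force: [-1.0, -0.2, -0.4]
width: 0.0182
time: 8.38
ee_pos: [0.5096, 0.1682, 0.2394]
eef_rot: [0.736, 0.678, 0.001, 0.0]
ft_force: [0.1, 0.9, -1.5]
width: 0.0176
e 0.4930 f 0.2120 z 0.2394  togo_touch 26.3mm  by 1.5 Fe 0.1 Ff 0.9 Fz -1.5 8.375
8.375 [0.50958384 0.16824488 0.23937079] [7.35504882e-01 6.77519192e-01 5.49693550e-04 1.04411189e-04] [ 0.13587186  0.91395961 -1.46553588] 0.01755331377224518 [-0.66  0.12  0.28  1.69 -0.04  1.34 -0.46]
```

View pics/w6.png

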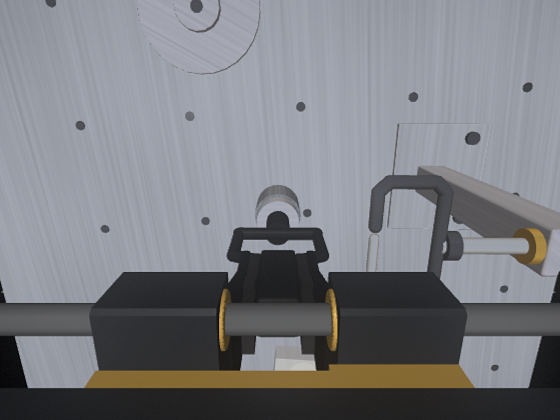

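```bash
python3 -m inch '[[0,0.2,0,0,0,0],[0,0.2,0,0,0,0],[0,0.1,0,0,0,0],[0,0,0,0,0,0]]'; python3 st.py; python3 -m inch '[[0,0.07,0,0,0,0],[0,0.07,0,0,0,0],[0,0.07,0,0,0,0],[0,0,0,0,0,0]]'; python3 st.py
```

```text
time: 8.93
ee_pos: [0.5295, 0.1664, 0.2385]
eef_rot: [0.736, 0.677, -0.0, 0.0]
ft_force: [-0.5, -1.0, -1.0]
width: 0.018
e 0.5130 f 0.2119 z 0.2385  togo_touch 6.3mm  by 1.4 Fe -0.4 Ff -1.0 Fz -1.0 8.925
time: 9.43
ee_pos: [0.5374, 0.166, 0.2387]
eef_rot: [0.735, 0.678, -0.0, -0.0]
ft_force: [-3.5, 1.7, 0.0]
width: 0.0178
e 0.5208 f 0.2122 z 0.2387  togo_touch -1.5mm  by 1.7 Fe -3.6 Ff 1.4 Fz 0.0 9.425
```

```bash
python3 -m inch '[[0,0.07,0,0,0,0],[0,0.07,0,0,0,0],[0,0,0,0,0,0]]'; python3 st.py;python3 wr.py w7
```

```text
time: 9.8
ee_pos: [0.5431, 0.1654, 0.2387]
eef_rot: [0.735, 0.678, -0.0, -0.0]
ft_force: [-3.1, 1.1, 0.7]
width: 0.0178
e 0.5266 f 0.2121 z 0.2387  togo_touch -7.3mm  by 1.6 Fe -3.2 Ff 0.8 Fz 0.7 9.8
9.8 [0.54312572 0.16535051 0.23867727] [ 7.35484654e-01  6.77541346e-01 -1.64571213e-04 -1.48940580e-04] [-3.14723766  1.05150601  0.7043236 ] 0.017753093298641394 [-0.64  0.2   0.3   1.61 -0.06  1.35 -0.41]
```

View pics/w7.png

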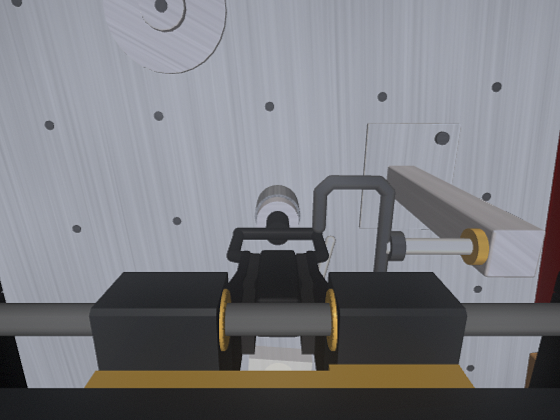

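The gate (pale bar at (330,245)) is swinging in. The bar is level with the nose tip and clear of it, and the force is about 3 N.

```bash
python3 -m inch '[[0,0.07,0,0,0,0],[0,0.07,0,0,0,0],[0,0.07,0,0,0,0],[0,0,0,0,0,0]]'; python3 st.py
```

```text
time: 10.35
ee_pos: [0.551, 0.1647, 0.2381]
eef_rot: [0.735, 0.678, -0.001, -0.001]
ft_force: [-6.3, 0.4, -1.4]
width: 0.0177
e 0.5345 f 0.2121 z 0.2381  togo_touch -15.2mm  by 1.6 Fe -6.3 Ff -0.1 Fz -1.4 10.35
```

```bash
python3 -m inch '[[0,0.07,0,0,0,0],[0,0.07,0,0,0,0],[0,0,0,0,0,0]]'; python3 st.py
```

```text
time: 10.72
ee_pos: [0.5565, 0.1649, 0.2381]
eef_rot: [0.735, 0.678, -0.001, -0.001]
ft_force: [-5.5, 2.5, -2.8]
width: 0.0179
e 0.5400 f 0.2128 z 0.2381  togo_touch -20.7mm  by 2.3 Fe -5.7 Ff 2.0 Fz -2.8 10.725
```

```bash
python3 -m inch '[[0,0.06,0,0,0,0],[0,0.06,0,0,0,0],[0,0,0,0,0,0]]'; python3 st.py; python3 wr.py w8
```

```text
time: 11.1
ee_pos: [0.5617, 0.1657, 0.2384]
eef_rot: [0.735, 0.678, 0.001, -0.001]
ft_force: [-2.7, 5.9, -2.6]
width: 0.0175
e 0.5451 f 0.2140 z 0.2384  togo_touch -25.8mm  by 3.5 Fe -3.2 Ff 5.6 Fz -2.6 11.1
11.1 [0.5616985  0.16569809 0.23838568] [ 7.34848415e-01  6.78230548e-01  5.78967667e-04 -8.91922011e-04] [-2.68408284  5.90137952 -2.61491837] 0.017543194000157674 [-0.62  0.24  0.31  1.56 -0.07  1.35 -0.39]
```

View pics/w8.png

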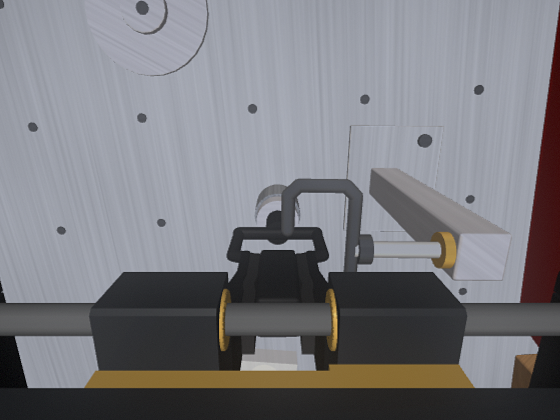

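```bash
python3 -m inch '[[0,0.06,0,0,0,0],[0,0.06,0,0,0,0],[0,0,0,0,0,0]]'; python3 st.py
```

```text
time: 11.52
ee_pos: [0.5673, 0.1629, 0.2388]
eef_rot: [0.736, 0.677, 0.0, 0.0]
ft_force: [0.8, 0.3, -2.6]
width: 0.0176
e 0.5509 f 0.2117 z 0.2388  togo_touch -31.6mm  by 1.2 Fe 0.7 Ff 0.4 Fz -2.6 11.525
```

The force vanished at 31.6 mm, so the gate has shut behind the bar. Now I'll slide 23 mm along +y onto the nose.

```bash
python3 -m inch '[[0.1,0,0,0,0,0],[0.1,0,0,0,0,0],[0.1,0,0,0,0,0],[0,0,0,0,0,0]]'; python3 st.py;python3 -m inch '[[0.1,0,0,0,0,0],[0.1,0,0,0,0,0],[0.08,0,0,0,0,0],[0,0,0,0,0,0],[0,0,0,0,0,0]]'; python3 st.py; python3 wr.py w9;  python3 - <<'E'
from bench import *
from h import *
c=camera('side');pickle.dump(c,open("side2.pkl","wb"))
cv2.imwrite('pics/side2.png',cv2.resize(c['img'][90:210,220:340,::-1],(600,600),interpolation=cv2.INTER_CUBIC))
E
```

```text
time: 12.02
ee_pos: [0.5676, 0.176, 0.2387]
eef_rot: [0.735, 0.678, 0.0, -0.0]
ft_force: [-0.1, 0.8, -1.0]
width: 0.018
e 0.5501 f 0.2248 z 0.2387  togo_touch -30.8mm  by 14.3 Fe -0.2 Ff 0.8 Fz -1.0 12.025
time: 12.65
ee_pos: [0.5686, 0.1865, 0.2387]
eef_rot: [0.735, 0.678, -0.0, 0.0]
ft_force: [-1.1, -0.6, -0.2]
width: 0.0178
e 0.5502 f 0.2353 z 0.2387  togo_touch -30.9mm  by 24.8 Fe -1.1 Ff -0.7 Fz -0.2 12.65
12.65 [0.56859902 0.18646001 0.23874982] [ 7.35479463e-01  6.77547016e-01 -1.46418738e-06  2.60084199e-05] [-1.12393485 -0.58752456 -0.18851651] 0.017758895673074402 [-0.64  0.27  0.3   1.53 -0.08  1.36 -0.41]
```

View pics/w9.png

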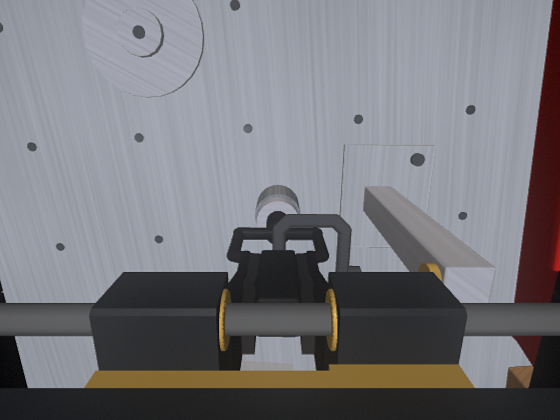

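View pics/side2.png

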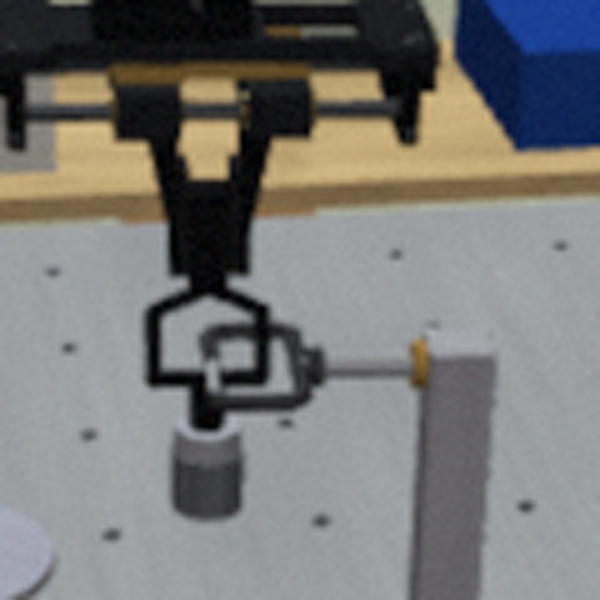

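The nose runs through the eye at side crop (215,345), and the gate is shut. I'll lower gently until the roof rests on the nose.

```bash
python3 -m inch '[[0,0.02,0.15,0,0,0],[0,0.01,0.15,0,0,0],[0,0,0.13,0,0,0],[0,0,0,0,0,0],[0,0,0,0,0,0]]'; python3 st.py;python3 -m inch '[[0,0,0.03,0,0,0],[0,0,0.03,0,0,0],[0,0,0,0,0,0],[0,0,0,0,0,0]]'; python3 st.py
```

```text
time: 13.38
ee_pos: [0.5698, 0.1866, 0.2217]
eef_rot: [0.735, 0.678, 0.0, -0.0]
ft_force: [0.9, 0.0, -1.5]
width: 0.0179
e 0.5514 f 0.2355 z 0.2217  togo_touch -32.1mm  by 25.0 Fe 0.8 Ff 0.1 Fz -1.5 13.375
time: 13.88
ee_pos: [0.5698, 0.1865, 0.2192]
eef_rot: [0.735, 0.678, 0.0, -0.0]
ft_force: [-0.8, 0.1, -1.6]
width: 0.018
e 0.5513 f 0.2355 z 0.2192  togo_touch -32.0mm  by 25.0 Fe -0.8 Ff -0.0 Fz -1.6 13.875
```

```bash
for i in 1; do python3 -m inch '[[0,0,0.025,0,0,0],[0,0,0.025,0,0,0],[0,0,0,0,0,0],[0,0,0,0,0,0]]'; python3 st.py; done; python3 -m inch '[[0,0,0.02,0,0,0],[0,0,0,0,0,0],[0,0,0,0,0,0]]'; python3 st.py
```

```text
time: 14.38
ee_pos: [0.57, 0.1865, 0.2177]
eef_rot: [0.735, 0.678, 0.0, 0.0]
ft_force: [-0.5, 0.2, 5.1]
width: 0.0175
e 0.5515 f 0.2355 z 0.2177  togo_touch -32.2mm  by 25.0 Fe -0.5 Ff 0.1 Fz 5.1 14.375
time: 14.75
ee_pos: [0.5701, 0.1866, 0.2174]
eef_rot: [0.735, 0.678, 0.001, 0.0]
ft_force: [-3.4, -0.2, 9.3]
width: 0.0177
e 0.5516 f 0.2355 z 0.2174  togo_touch -32.3mm  by 25.0 Fe -3.3 Ff -0.5 Fz 9.3 14.75
```

Contact is at about 0.2178, and the last step pressed a little hard (about 9 N). I'll back off 1.2 mm, then release.

```bash
python3 -m inch '[[0,0,-0.03,0,0,0],[0,0,0,0,0,0],[0,0,0,0,0,0]]'; python3 st.py
```

```text
time: 15.12
ee_pos: [0.5699, 0.1865, 0.2177]
eef_rot: [0.735, 0.678, 0.0, 0.0]
ft_force: [0.3, -0.3, 4.9]
width: 0.0171
e 0.5515 f 0.2355 z 0.2177  togo_touch -32.2mm  by 25.0 Fe 0.3 Ff -0.3 Fz 4.9 15.125
```

```bash
python3 -m inch '[[0,0,-0.01,0,0,0],[0,0,0,0,0,0]]'; python3 st.py; python3 -m inch '[[0,0,0,0,0,0],[0,0,0,0,0,0],[0,0,0,0,0,0],[0,0,0,0,0,0]]' 0.3; python3 st.py; python3 wr.py w10;  python3 - <<'E'
from bench import *
from h import *
c=camera('side');pickle.dump(c,open("side3.pkl","wb"))
cv2.imwrite('pics/side3.png',cv2.resize(c['img'][90:210,220:340,::-1],(600,600),interpolation=cv2.INTER_CUBIC))
E
```

```text
time: 15.38
ee_pos: [0.5698, 0.1865, 0.2178]
eef_rot: [0.735, 0.678, -0.0, -0.0]
ft_force: [-0.1, 0.5, 2.3]
width: 0.0179
e 0.5514 f 0.2354 z 0.2178  togo_touch -32.1mm  by 24.9 Fe -0.1 Ff 0.5 Fz 2.3 15.375
time: 15.88
ee_pos: [0.5697, 0.1865, 0.2179]
eef_rot: [0.735, 0.678, -0.0, -0.0]
ft_force: [-0.6, 0.0, 0.1]
width: 0.0502
e 0.5513 f 0.2354 z 0.2179  togo_touch -32.0mm  by 24.9 Fe -0.6 Ff -0.0 Fz 0.1 15.875
15.875 [0.56972017 0.18647658 0.21785154] [ 7.35453807e-01  6.77574861e-01 -6.01217747e-05 -5.12991040e-05] [-0.62716932  0.00484157  0.13772896] 0.05015593296587294 [-0.64  0.28  0.3   1.56 -0.08  1.32 -0.41]
```

View pics/w10.png

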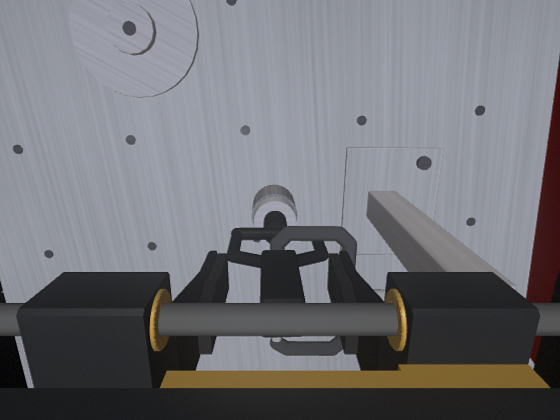

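View pics/side3.png

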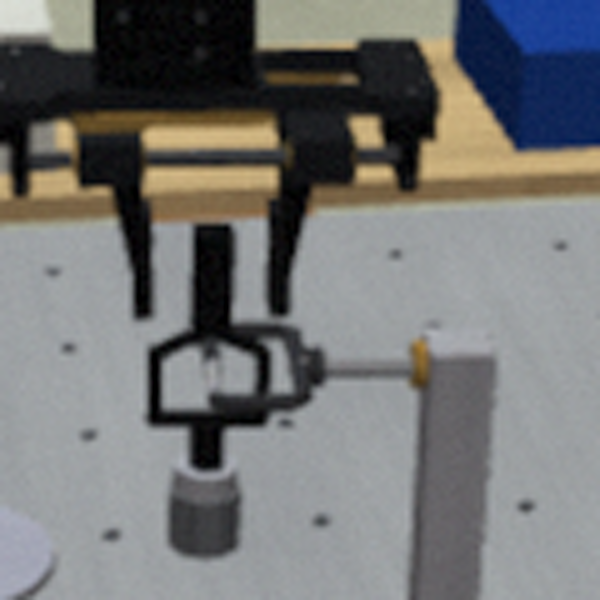

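The fingers are clear of the stub, and the brush hangs from the nose by its roof. I'll withdraw upward and check.

```bash
python3 -m inch '[[0,0,-0.3,0,0,0],[0,0,-0.6,0,0,0],[0,0,-0.8,0,0,0],[0,0,-0.8,0,0,0],[0,0,-0.5,0,0,0]]'; python3 -m inch '[[0,0,0,0,0,0],[0,0,0,0,0,0],[0,0,0,0,0,0],[0,0,0,0,0,0],[0,0,0,0,0,0]]'; python3 wr.py w11;  python3 - <<'E'
from bench import *
from h import *
c=camera('side');pickle.dump(c,open("side4.pkl","wb"))
cv2.imwrite('pics/side4.png',c['img'][:,:,::-1])
cv2.imwrite('pics/side4c.png',cv2.resize(c['img'][110:210,240:340,::-1],(600,600),interpolation=cv2.INTER_CUBIC))
w=load('w11');C=cloud(w);im=w['img'];z=C[...,2]
a=np.radians(-5);e=np.array([np.cos(a),np.sin(a)]);f=np.array([-e[1],e[0]])
q=(im.max(-1)<70)&(z>.245)&(z<.27);P=C[q][:,:2]
if len(P):print(len(P),'stub top',C[q].mean(0).round(4),'y',P.mean(0)@f-.2105)
C=cloud(c);q=(c['img'].max(-1)<60);q[:150]=0;q[185:]=0;q[:,:240]=0;q[:,275:]=0
P=C[q]; P=P[(P[:,2]>.15)&(P[:,2]<.26)]
for lo in np.arange(.16,.26,.01):
    k=P[(P[:,2]>lo)&(P[:,2]<lo+.01)]
    if len(k):print(lo.round(2),len(k),'e',(k[:,:2]@e).min().round(4),(k[:,:2]@e).max().round(4),'f',np.median(k[:,:2]@f).round(4))
E
```

```text
time: 16.6
ee_pos: [0.5701, 0.1865, 0.3408]
eef_rot: [0.735, 0.678, 0.001, 0.0]
ft_force: [0.6, 0.2, 0.4]
width: 0.0564
time: 17.23
ee_pos: [0.5697, 0.1865, 0.3376]
eef_rot: [0.735, 0.678, -0.0, -0.0]
ft_force: [-0.6, 0.0, -0.7]
width: 0.0564
17.225 [0.56970752 0.18646685 0.33764253] [ 7.35448407e-01  6.77580698e-01 -1.84311473e-04 -6.85606599e-05] [-0.6038631   0.04324187 -0.74611563] 0.056444385029601196 [-0.64  0.24  0.31  1.35 -0.07  1.56 -0.42]
646 stub top [0.5719 0.1874 0.2552] y 0.026028994019714757
0.16 58 e 0.523 0.5743 f 0.231
0.17 12 e 0.5232 0.5768 f 0.232
0.18 15 e 0.5232 0.5765 f 0.2318
0.19 48 e 0.5234 0.5764 f 0.2302
0.2 84 e 0.5258 0.5797 f 0.2293
0.21 26 e 0.5414 0.5573 f 0.2252
0.22 20 e 0.5436 0.5572 f 0.2247
```

View pics/w11.png

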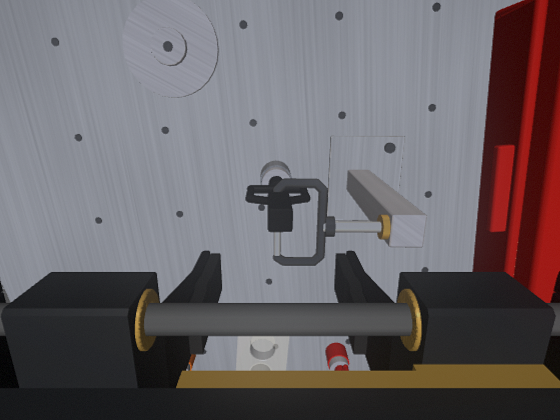

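View pics/side4.png

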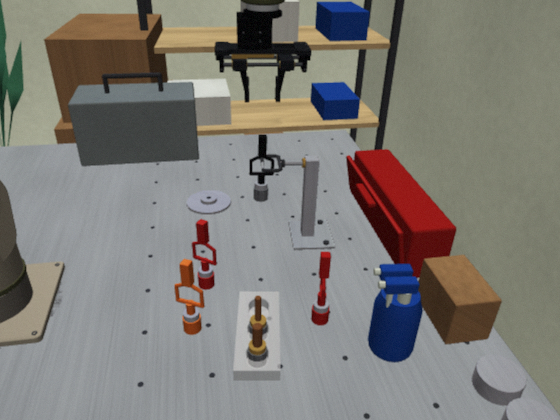

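View pics/side4c.png

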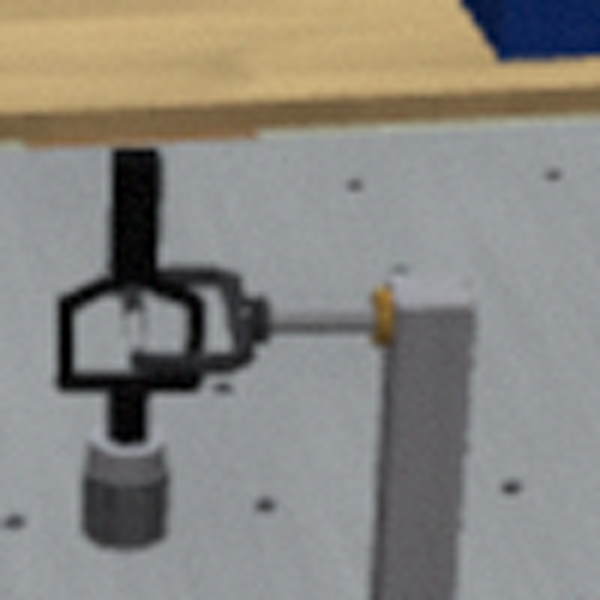

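The brush hangs upright on the nose. In the wrist view the gate, at (277,245), is straight in line with the nose. The bystanders haven't moved. I'm handing in.

Run:
```python
from bench import *
s=read_state(); print(s['time'],s['ft_force'],s['joint_vel'].round(3)); close_job()
```

```text
17.325 [ 1.84206529 -0.49375106  0.89786882] [ 0.001 -0.     0.002 -0.003  0.001  0.001 -0.   ]
the job is handed in; nothing more can be done
```

The black D-eye brush is hanging by its eye from the hook's fixed nose, and the job was handed in at 17.3 s. I lifted it out of the stand and pushed one side bar through the gate, at about 6.4 N by the wrist readings. The force vanished about 31 mm after first touch. I then slid it 23 mm onto the nose, lowered it, released it and withdrew.

**Last checks:**
- **Brush:** the eye centre is about 25 mm to the bracket's +y side and about 181 mm up. The brush looks upright and at rest.
- **Gate:** it looks shut, in line with the nose.
- **Robot:** the gripper is clear, with about 85 mm between the fingertips and the top of the brush.
- **Bystanders:** the two wooden brushes, the sprayer and the pad plate look unmoved in the side view, and so do the look-alikes. I did not measure them.

While seating the eye, the wrist read a brief peak of 9.3 N downward, more than I meant to use but below the 12 N limit. Forces were read only at the end of each call, so a peak in between could have been higher. No check failed or disagreed.

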